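Level a crepe griddle with a spirit level and keep the level pressed

TASK

The small crepe griddle has sunk on the side of its levelling foot: switch it off with the rotary handle on its control box (a quarter turn anticlockwise, fully into the off detent), then gently set the spirit level flat on the middle of the round plate, pointing at the levelling foot, let go and turn the black knob of that foot until the bubble rests in the middle of the vial. Finish by pressing the level down on the plate from above with the fingertips, firmly but not hard (about 10 N), and keep pressing with the bubble still in the middle, so that a colleague can tighten the lock nut: the program ends while the robot is pressing. Leave everything else on the counter where it is.

Things in the scene. Friction and masses are not known exactly. Their poses are not given: they have to be found in the camera images.
- griddle: round crepe griddle, fixed. Origin on the counter under the middle of the plate; its front is -x, +y points to the levelling foot, -y to the control box, z up. Plate, drum and control box are one body that tips about the line of two fixed feet (66 mm from the origin on the -y side); at the start the levelling foot's side is 5 to 11 mrad too low
- plate (a point): middle of the top face of the round black iron plate (radius 110 mm, top 84 mm above the counter); axes of the griddle, tipping with the plate
- foot_knob (a point): centre of the levelling foot's round black knob on its vertical axis, 185 mm from the plate's middle, 82 mm above the counter; 34 mm across, from 67 to 96 mm up, over an arm whose top is 50 mm up; plate rim 75 mm away. Keeps its height. Stiff (0.05 N m), stays put, no end stop near. Clockwise seen from above raises its side of the plate, 3.8 mrad per rad (6 mm a turn)
- switch (a joint): rotary switch handle on the control box, rad: 0 = off, 1.571 = on (start). Off is anticlockwise seen from above. An over-centre spring holds it in both end positions: from well beyond half way it snaps home by itself (at most about 0.15 N m to turn)
- switch_grip (a point): centre of the switch handle, 93 mm above the counter: upright black bar 56 x 14 mm, from 73 to 105 mm up, turning about its own middle; control box under it 92 x 86 mm, top 68 mm up; plate rim 70 mm away. x axis along the bar, z the axis of turning. A white line on its -x end points to the griddle's front when off, at the plate when on
- level: pocket spirit level, aluminium with black end caps, 180 mm long (x axis), 22 wide, 38 tall, 0.2 kg, loose, standing upright on the counter right of the griddle. Origin: centre of its underside. The vial window takes the middle 70 mm of its top; the rest of the top is flat metal
- vial (a point): middle of the level's top face, over the vial, 38 mm above its underside; axes of the level
- bubble (a joint): bubble position in the vial, m: 0 = middle between the two black lines, positive toward the level's +x end. It runs to the higher end, 1.1 mm per mrad of slope (at most 20 mm), and settles within 1.5 s of rest. The pale bubble is 17 mm long, the lines 23 mm apart: in the middle it lies inside both
- jam: bystander: glass jam jar with a screw cap, 62 mm across, 86 mm tall, at the front left; origin under its centre
- tin: bystander: food tin, 57 mm across, 72 mm tall, at the back left; origin under its centre
- spice: bystander: slim spice jar, 42 mm across, 96 mm tall, behind the level; origin under its centre
- card: bystander: small price card upright in a wooden foot, 58 mm wide, 82 mm tall, near the front edge of the counter, in front of and between griddle and level; origin under its foot
- call_bell: bystander: round counter bell, 76 mm across, on the raised back tier; origin under its centre
- tongs_0: bystander: bread tongs lying on the raised back tier, 212 mm long

How it is judged (in metres and radians):
On the way, in this order (a step that is already met when the one before it is completed fails the run):
1. the rotary switch is in its off detent (value of joint switch below 0.12 rad), for 0.2 s.
2. the spirit level lies flat on the middle of the plate, in line with the levelling foot, and is let go (value of joint switch below 0.12 rad and x of level in the frame of plate between -0.03 and 0.03 m and y of level in the frame of plate between -0.03 and 0.03 m and z of level in the frame of plate between -0.004 and 0.004 m and angle between the x axis of level and the y axis of plate, either way round below 0.2 rad and angle between level's own z axis and vertical below 0.05 rad and contact force between the fingers and level below 0.3 N), for 0.2 s.
3. the foot has been turned until plate and bubble are level (value of joint switch below 0.12 rad and x of level in the frame of plate between -0.03 and 0.03 m and y of level in the frame of plate between -0.03 and 0.03 m and z of level in the frame of plate between -0.004 and 0.004 m and angle between the x axis of level and the y axis of plate, either way round below 0.2 rad and angle between level's own z axis and vertical below 0.05 rad and value of joint bubble between -0.003 and 0.003 m and angle between plate's own z axis and vertical below 0.004 rad), for 0.3 s.
At the end, for the whole second after the job is handed in: Switch under 0.12 rad; level flat on the plate within 30 mm of its middle (x and y) and 0.2 rad of the line to the foot, either way round; bubble within 3 mm of the middle, plate within 4 mrad of level; fingers press the level with 4 to 30 N, and over 5 N reach the plate (all of step 3 and contact force between the fingers and level between 4 and 30 N and contact force between level and griddle above 5 N and linear speed of level below 0.02 m/s); the arm keeps its last pose, push and grip.
It fails at once if the level hits or is pressed on the griddle harder than 80 N (contact force between level and griddle above 80 N).
It fails at once if a bystander is moved by more than 30 mm (distance of any of jam, tin, spice, card, call_bell, tongs_0 from where it was at the start of the episode above 0.03 m).
It also fails if it takes over 72 s, if anything falls off the work surface, if the arm or the gripper's body presses on something with over 40 N, if the wrist force passes 120 N, or if a joint passes its speed limit or range.

ROBOT

A 6-joint arm with a two-finger parallel gripper is mounted at the origin on a cart in front of the work surface, level with it; the furniture and walls round the work are solid. World frame = base frame: x ahead of the robot, y to its left, z up, the work surface at z = 0. Lengths are in mm, angles in rad, forces in N, time in s.
With the tool pointing down it reaches from about 400 to 925 mm from the base axis. Payload 12.5 kg.
Tool frame: the origin (TCP) lies midway between the tips of the shut fingers; the grasp point (between the pads) lies 19 mm behind it (env.tcp_to_grasp is the distance from the TCP to the grasp point, in mm); z points along the fingers, y is the line along which they close (so a half turn about z gives the same grasp; the last joint's range is limited). The gripper opens to 95 mm and grips with 3 to 60 N. Pads are 20 mm wide; open, the fingers measure 119 mm over their backs; the gripper's body (75 mm by 180 mm) begins 59 mm behind the grasp point.
Start: joints at [-1.406, 0.491, 1.559, -0, 1.092, -0.106], TCP at [167.212, -602.237, 194.261] pointing down, gripper open.
Joint ranges: [-3.1, 3.1], [-0.84, 2.19], [0.05, 2.79], [-1.13, 4.28], [0.06, 2.93], [-2.69, 2.69]. Speed limits (rad/s): [2.22, 2.22, 2.79, 3.14, 3.14, 3.14].

INTERFACE

Orientations are given as [roll, pitch, yaw] about the fixed x, y, z axes, in that order (R = Rz(yaw) Ry(pitch) Rx(roll)).
In Python, from cell import env gives the robot as it stands. The module is installed in compiled form; this text tells all that it offers.
- The arm moves only by the tool step_arm, never from a script. Its argument "plan" is a list that holds one entry, the list of rows, each a list of 5 numbers: the shift along the tool's x, y, z in mm, then the turn about the tool's z in degrees, then the opening, from -1 (shut) to 1 (fully open). A call has 1 to 8 rows; each row is the pose to reach, as a shift and turn from the pose commanded when the call began, along the tool's axes at that moment; what a row does not reach only later rows make up. A row lasts 1/12 s, in which the tool goes at most 41.7 mm and 7.16 degrees, less where a joint would pass 70% of its speed; a pose out of reach is approached as far as the arm can. A call with a gripper value outside its range is refused whole. The fingers move at their own pace and stop on an object; the grip force is fixed at half the most. Time passes only in rows, so rows that repeat a pose let the fingers close. It gives the time, the measured TCP pose, the force, the opening and the grip force at its end, in the units of the state.
- env.state(): the state, without advancing time (a new reading comes with each control period).
- env.read_camera(name): name is "scene" or "side" or "wrist"; returns the picture (384x512x3 uint8, blue, green, red); there is no depth.
- env.get_calibration(name): a dict with "K" (3x3 intrinsics, pixels), "extrinsics" (4x4, takes a point from world to camera coordinates). Camera axes: x right, y up, looking along -z (the intrinsics and any distortion apply to the point x, -y, -z); pixel columns grow to the right and rows downward; lengths in mm; the calibration is good to about 2 mm. A picture is of the moment at which its call begins: read the wrist's pose just before it. get_calibration takes no time and is no camera call; for the wrist camera it gives the pose at the moment of the call.
- env.job_done(): hands the job in; it is judged then, once.
The state is a dict: "t": time; "joints": joint angles; "qvel": joint speeds; "tau": joint torques, N m; "eef_pos": TCP position; "tcp_rot": TCP orientation; "ft_force": force on the tool from outside, world axes, zero at the start; "moment": the same for the moment, N m; "opening": opening from 0.0 (shut) to 1.0 (fully open); "grip_force": force on a finger pad.
Only numpy, scipy, OpenCV 4.12 (cv2) and the standard library are available. Lean on these libraries where they do the work, as an engineer would, in place of code of your own. Each camera call takes 0.05 s, during which the arm holds its last target. There are 200 camera calls.

## Working session

There is one attempt and no reset: what is moved stays moved. The work goes in short steps, Python scripts to look and compute and a tool call to move; the robot and the scene stay as the last step left them, time stands still between calls to the robot, and variables do not carry over. Pictures are saved under pics/ and viewed, at most 10 in all, crops included, and the job is handed in when it is done.

Besides the shell and the picture viewer there is one more tool, called as name([rows], argument=value, ...), one row to a line, values as JSON. step_arm: Moves the arm, as the interface text tells. Its arguments: {"type":"object","properties":{"plan":{"type":"array"}},"required":["plan"]}

```bash
mkdir -p pics
cat > h.py <<'E'
import numpy as np, cv2
from cell import env
def snap(cam,name):
    im=env.read_camera(cam); cv2.imwrite(f'pics/{name}.png',im); return im
def ray(cam,uv,z):
    c=env.get_calibration(cam); K=np.array(c['K']);E=np.array(c['extrinsics'])
    d=np.linalg.inv(K)@[uv[0],uv[1],1]; d=np.array([d[0],-d[1],-d[2]])
    R=E[:3,:3]; o=-R.T@E[:3,3]; w=R.T@d
    return o+w*(z-o[2])/w[2]
def proj(cam,p):
    c=env.get_calibration(cam); K=np.array(c['K']);E=np.array(c['extrinsics'])
    q=E[:3,:3]@np.array(p,float)+E[:3,3]; q=K@[q[0],-q[1],-q[2]]; return q[:2]/q[2]
def st():
    s=env.state(); 
    for k in('t','joints','eef_pos','tcp_rot','ft_force','opening','grip_force'): print(k,np.round(s[k],3))
E
python3 - <<'E'
from h import *
st(); print({k:np.shape(v) for k,v in env.get_calibration('scene').items()})
a=snap('scene','s0'); b=snap('side','d0')
cv2.imwrite('pics/s0b.png',cv2.resize(a,(800,600),interpolation=cv2.INTER_CUBIC))
cv2.imwrite('pics/d0b.png',cv2.resize(b,(800,600),interpolation=cv2.INTER_CUBIC))
E
```

```text
t 0.0
joints [-1.406  0.492  1.559 -0.     1.092 -0.106]
eef_pos [ 167.171 -601.941  193.654]
tcp_rot [-3.14  -0.     0.271]
ft_force [-0.645  0.63  -0.232]
opening 1.003
grip_force 0.0
{'K': (3, 3), 'extrinsics': (4, 4)}
```

View pics/s0b.png

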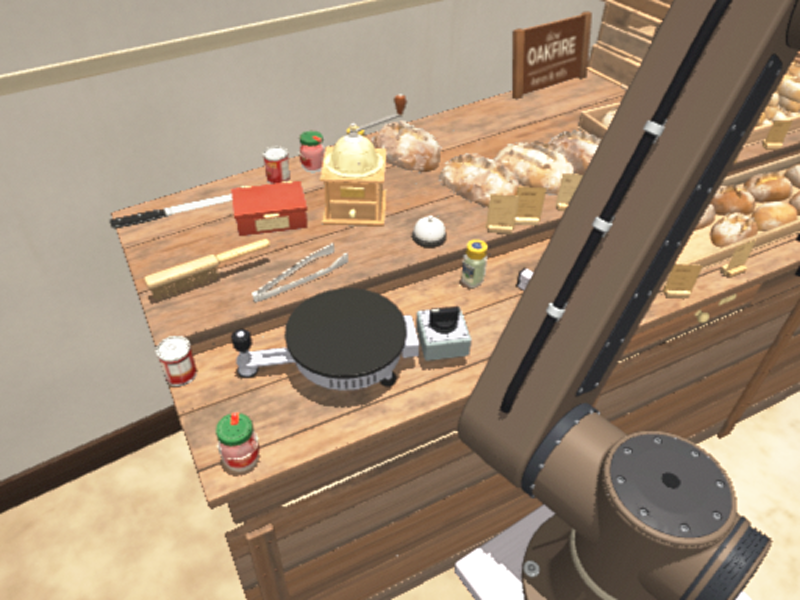

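View pics/d0b.png

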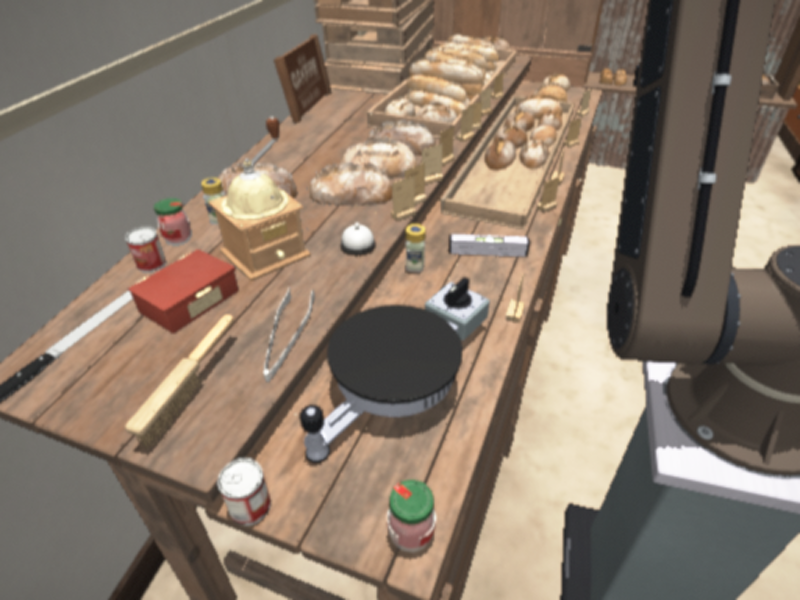

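The scene view (800x600) shows the plate middle at about (346,333), the knob at (241,341) and the switch at (444,319). In the side view they are at (395,353), (312,418) and (459,292). The level's top runs from about (452,238) to (527,241), with the spice jar at (415,250) and the card at (515,305).

Run:
```python
from h import *
f=512/800
for n,uv,ud,z in [('plate',(346,333),(395,353),84),('knob',(241,341),(312,418),82),('switch',(444,319),(459,292),93),('levA',None,(452,238),38),('levB',None,(527,240),38),('spice',(477,245),(416,229),96),('card',None,(515,318),0),('jam',(235,428),(411,494),86),('tin',(176,346),(243,475),72)]:
    for c,p in(('scene',uv),('side',ud)):
        if p: print(n,c,np.round(ray(c,(p[0]*f,p[1]*f),z)))
c=env.get_calibration('wrist');E=np.array(c['extrinsics']);R=E[:3,:3];print('wristcam',-R.T@E[:3,3],R.round(2).tolist(),np.array(c['K'])[0,0])
```

```text
plate scene [560.  97.  84.]
plate side [568. 105.  84.]
knob scene [644. 261.  82.]
knob side [646. 259.  82.]
switch scene [488. -66.  93.]
switch side [496. -65.  93.]
levA side [ 556. -321.   38.]
levB side [ 394. -357.   38.]
spice scene [ 622. -250.   96.]
spice side [ 621. -246.   96.]
card side [ 391. -130.    0.]
jam scene [474. 345.  86.]
jam side [481. 341.  86.]
tin scene [703. 358.  72.]
tin side [702. 362.  72.]
wristcam [ 241.9949576  -581.84823721  385.09488421] [[0.27, -0.96, -0.0], [0.93, 0.26, -0.27], [0.26, 0.07, 0.96]] 267.1649144544125
```

step_arm([
  [[228,-215,0,0,1],[228,-215,0,0,1],[228,-215,0,0,1],[228,-215,0,0,1],[228,-215,0,0,1],[228,-215,0,0,1],[228,-215,0,0,1],[228,-215,0,0,1]],
])

```text
t: 0.77
eef_pos: [330.4, -330.6, 194.2]
tcp_rot: [-3.141, -0.0, 0.272]
ft_force: [-1.6, -1.0, 0.4]
opening: 1.004
grip_force: 0.0
```

step_arm([
  [[227,-215,0,-49,1],[227,-215,0,-49,1],[227,-215,0,-49,1],[227,-215,0,-49,1],[227,-215,0,-49,1],[227,-215,0,-49,1],[227,-215,0,-49,1],[227,-215,0,-49,1]],
])

```text
t: 1.43
eef_pos: [491.9, -62.8, 194.1]
tcp_rot: [3.142, -0.0, 1.135]
ft_force: [-0.6, -1.2, 0.1]
opening: 1.002
grip_force: 0.0
```

```bash
cat >> h.py <<'E'
def to(x,y,z,yaw):
    "print tool shift and turn from the present pose to the world target, tool down, yaw in degrees"
    s=env.state(); p=s['eef_pos']; a=s['tcp_rot'][2]; d=np.array([x,y,z])-p; c,q=np.cos(a),np.sin(a)
    print('shift',np.round([c*d[0]+q*d[1],q*d[0]-c*d[1],-d[2]],1),'turn',round((np.degrees(a)-yaw+180)%360-180,1))
E
python3 - <<'E'
from h import *
st(); a=snap('wrist','w1'); cv2.imwrite('pics/w1b.png',cv2.resize(a,(800,600),interpolation=cv2.INTER_CUBIC))
E
```

```text
t 1.433
joints [-0.26   0.308  1.868  0.     0.965  0.175]
eef_pos [491.911 -62.779 194.128]
tcp_rot [ 3.142 -0.     1.135]
ft_force [-0.565 -1.222  0.105]
opening 1.002
grip_force 0.0
```

View pics/w1b.png

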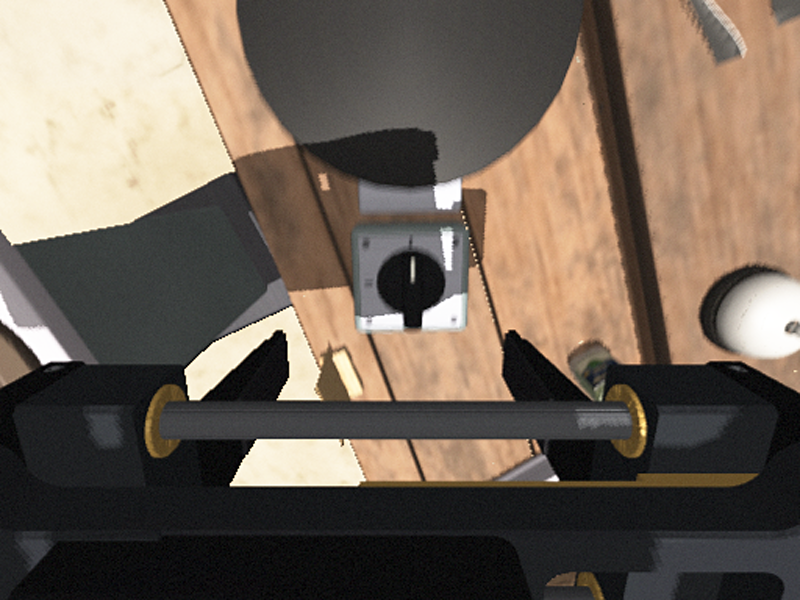

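The wrist view shows the bar vertical in the image. Its white line is at the top (413,257), pointing at the plate, the disc centre is (411,281), the bar ends are about (413,251) and (411,328), and the plate rim bottom is at (408,186).

Run:
```python
from h import *
f=.64
for n,p,z in [('disc',(411,281),73),('bar1',(413,251),105),('bar2',(411,328),105),('wl1',(413.5,257),105),('wl2',(412,283),105),('b1',(355,228),68),('b2',(467,226),68),('b3',(470,328),68),('b4',(355,330),68),('rim',(408,186),84)]:
    print(n,ray('wrist',(p[0]*f,p[1]*f),z).round(1))
print(proj('wrist',env.state()['eef_pos'])/f)
to(490,-68,80,64.6)
```

```text
disc [502.9 -70.   73. ]
bar1 [515.3 -43.5 105. ]
bar2 [490.8 -93.6 105. ]
wl1 [513.9 -47.4 105. ]
wl2 [505.3 -63.7 105. ]
b1 [481.4 -15.5  68. ]
b2 [558.7 -50.3  68. ]
b3 [ 529.4 -127.3   68. ]
b4 [444.3 -89.2  68. ]
rim [530.4  -4.   84. ]
[394.14304404 335.81493911]
shift [-6.900e+00  1.000e-01  1.141e+02] turn 0.2
```

Run:
```python
from h import *
to(503,-69,80,65.5)
```

```text
shift [ -2.3  12.3 114.1] turn -0.7
```

step_arm([
  [[-2,12,40,0,0.2],[-2,12,75,0,0],[-2,12,100,0,0],[-2,12,114,0,0],[-2,12,114,0,-0.5],[-2,12,114,0,-1],[-2,12,114,0,-1],[-2,12,114,0,-1]],
])

```text
t: 2.15
eef_pos: [501.1, -73.4, 81.4]
tcp_rot: [3.14, -0.0, 1.126]
ft_force: [0.3, -0.1, -0.1]
opening: 0.497
grip_force: 0.0
```

step_arm([
  [[0,0,0,0,-1],[0,0,0,0,-1],[0,0,0,0,-1],[0,0,0,0,-1]],
])

```text
t: 2.48
eef_pos: [500.7, -73.2, 80.6]
tcp_rot: [3.141, -0.0, 1.126]
ft_force: [-0.5, -0.0, 0.9]
opening: 0.217
grip_force: 0.0
```

Run:
```python
from h import *
st()
```

```text
t 2.483
joints [-0.276  0.482  1.966 -0.     0.692  0.169]
eef_pos [500.675 -73.207  80.561]
tcp_rot [ 3.141 -0.     1.126]
ft_force [-0.462 -0.011  0.919]
opening 0.217
grip_force 0.0
```

step_arm([
  [[4,0,0,0,-1],[4,0,0,0,-1],[4,0,0,0,-1],[4,0,0,0,-1],[4,0,0,0,-1],[4,0,0,0,-1]],
])

```text
t: 2.98
eef_pos: [501.6, -69.9, 80.3]
tcp_rot: [-3.14, 0.002, 1.127]
ft_force: [-6.6, -6.4, 4.2]
opening: 0.144
grip_force: 30.0
```

Run:
```python
from h import *
st()
```

```text
t 2.983
joints [-0.268  0.484  1.964 -0.002  0.695  0.177]
eef_pos [501.552 -69.936  80.326]
tcp_rot [-3.140e+00  2.000e-03  1.127e+00]
ft_force [-6.595 -6.382  4.226]
opening 0.144
grip_force 30.043
```

step_arm([
  [[0,0,0,-7,-1],[0,0,0,-14,-1],[0,0,0,-21,-1],[0,0,0,-28,-1],[0,0,0,-35,-1],[0,0,0,-42,-1],[0,0,0,-49,-1],[0,0,0,-56,-1]],
])

```text
t: 3.65
eef_pos: [498.0, -69.9, 80.2]
tcp_rot: [-3.133, -0.005, 2.111]
ft_force: [-24.1, -15.6, 19.4]
opening: 0.145
grip_force: 30.1
```

step_arm([
  [[0,0,0,-7,-1],[0,0,0,-14,-1],[0,0,0,-21,-1],[0,0,0,-28,-1],[0,0,0,-34,-1],[0,0,0,-34,-1],[0,0,0,-34,-1]],
])

```text
t: 4.23
eef_pos: [496.6, -71.4, 80.3]
tcp_rot: [-3.135, -0.01, 2.699]
ft_force: [-31.8, -27.5, 21.7]
opening: 0.14
grip_force: 30.2
```

Run:
```python
from h import *
st(); print(env.state()['moment'])
```

```text
t 4.233
joints [-0.271  0.482  1.968 -0.008  0.702 -1.394]
eef_pos [496.588 -71.393  80.261]
tcp_rot [-3.135 -0.01   2.699]
ft_force [-31.808 -27.531  21.742]
opening 0.14
grip_force 30.232
[-5.10909805e+00  5.97678990e+00 -5.53761327e-03]
```

step_arm([
  [[0,0,0,0,-0.3],[0,0,0,0,-0.3],[0,0,0,0,0],[0,0,-30,0,0],[0,0,-70,0,0.5],[0,0,-110,0,1],[0,0,-150,0,1],[0,0,-150,0,1]],
])

```text
t: 4.9
eef_pos: [505.1, -69.8, 237.3]
tcp_rot: [3.14, 0.011, 2.697]
ft_force: [0.4, -0.2, -0.5]
opening: 0.647
grip_force: 0.0
```

Run:
```python
from h import *
st(); a=snap('wrist','w2'); cv2.imwrite('pics/w2b.png',cv2.resize(a,(800,600),interpolation=cv2.INTER_CUBIC))
```

```text
t 4.9
joints [-0.267  0.276  1.785  0.     1.069 -1.394]
eef_pos [505.062 -69.804 237.31 ]
tcp_rot [3.14  0.011 2.697]
ft_force [ 0.359 -0.203 -0.522]
opening 0.647
grip_force 0.0
```

View pics/w2b.png

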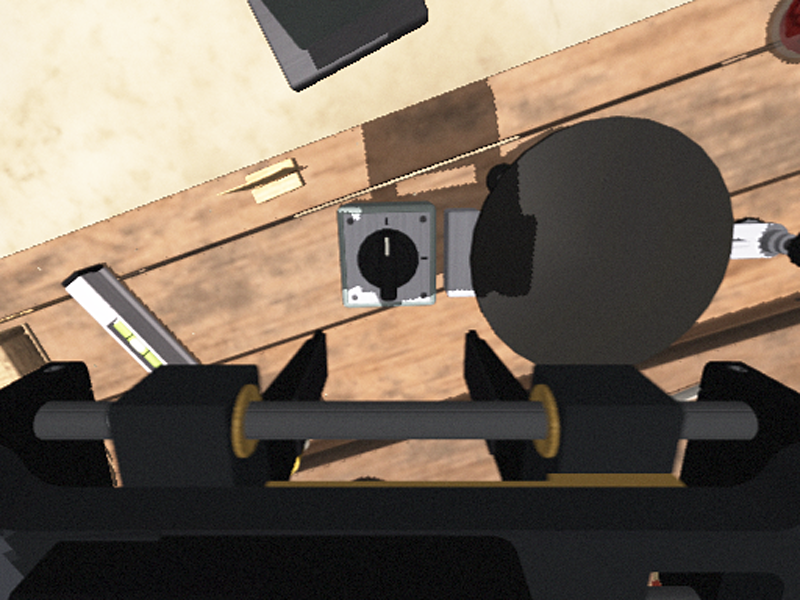

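The white line now points to the front, so the switch is off. The plate spans (471..733, 116..365), and the level's front end is at (65,285)-(105,265) with its top running down to the right.

Run:
```python
from h import *
f=.64
for n,p,z in [('plate',(602,243),84),('pl',(471,256),84),('pr',(733,243),84),('disc',(388,260),73),('levfront',(75,276),38),('lev left1',(65,285),38),('lev left2',(150,367),38),('lev r1',(105,267),38),('vial mid',(135,342),38)]:
    print(n,ray('wrist',(p[0]*f,p[1]*f),z).round(1))
to(475,-339,237,13)
```

```text
plate [558.9  92.9  84. ]
pl [522.6  -8.5  84. ]
pr [605.3 190.2  84. ]
disc [498.  -73.3  73. ]
levfront [ 389.8 -353.1   38. ]
lev left1 [ 392.9 -367.3   38. ]
lev left2 [ 500.  -343.7   38. ]
lev r1 [ 394.9 -322.    38. ]
vial mid [ 470.7 -341.4   38. ]
shift [ -89.7 -255.8   -3.1] turn 141.5
```

step_arm([
  [[-90,-256,0,56,1],[-90,-256,0,56,1],[-90,-256,0,56,1],[-90,-256,0,56,1],[-90,-256,0,56,1],[-90,-256,0,56,1],[-90,-256,0,56,1],[-90,-256,0,56,1]],
])

```text
t: 5.62
eef_pos: [472.6, -343.2, 228.4]
tcp_rot: [-3.14, -0.001, 1.709]
ft_force: [-0.5, 0.5, -0.5]
opening: 0.999
grip_force: 0.0
```

step_arm([
  [[0,0,30,56,1],[0,0,30,56,1],[0,0,30,56,1],[0,0,30,56,1],[0,0,30,56,1],[0,0,30,56,1],[0,0,30,56,1],[0,0,30,56,1]],
])

```text
t: 6.28
eef_pos: [473.4, -338.9, 198.9]
tcp_rot: [-3.14, 0.0, 0.736]
ft_force: [0.0, -0.4, -0.6]
opening: 0.998
grip_force: 0.0
```

step_arm([
  [[0,0,0,29.5,1],[0,0,0,29.5,1],[0,0,0,29.5,1],[0,0,0,29.5,1],[0,0,0,29.5,1],[0,0,0,29.5,1],[0,0,0,29.5,1]],
])

```text
t: 6.87
eef_pos: [473.4, -339.1, 199.6]
tcp_rot: [-3.141, 0.0, 0.231]
ft_force: [-0.0, -0.7, 1.0]
opening: 1.001
grip_force: 0.0
```

Run:
```python
from h import *
st(); a=snap('wrist','w3'); cv2.imwrite('pics/w3b.png',cv2.resize(a,(800,600),interpolation=cv2.INTER_CUBIC))
```

```text
t 6.867
joints [-0.735  0.425  1.659 -0.     1.058  0.605]
eef_pos [ 473.383 -339.125  199.619]
tcp_rot [-3.141  0.     0.231]
ft_force [-0.022 -0.651  0.984]
opening 1.001
grip_force 0.0
```

View pics/w3b.png

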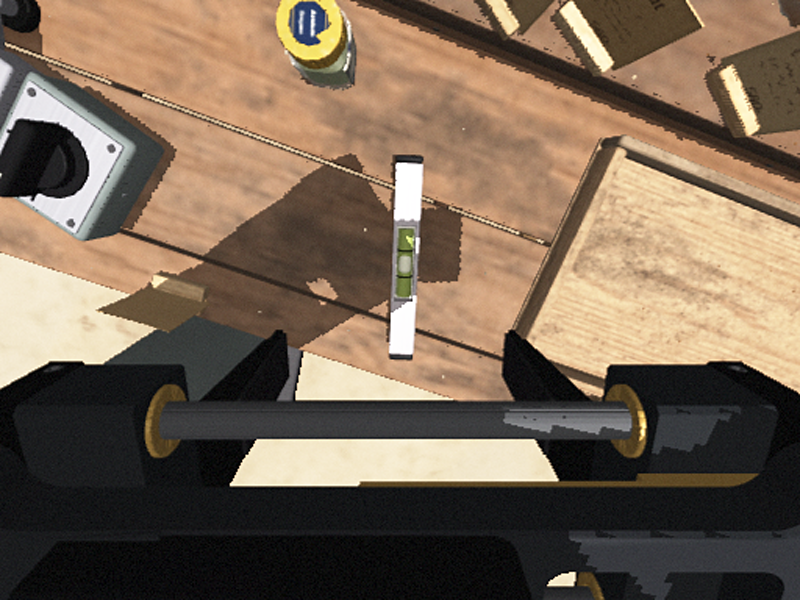

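The level runs from (409,158) to (401,356) at its top, with the vial middle at about (405,262).

Run:
```python
from h import *
f=.64
a,b=[ray('wrist',(p[0]*f,p[1]*f),38) for p in((409,157),(401,358))]
m=(a+b)/2; y=np.degrees(np.arctan2(a[1]-b[1],a[0]-b[0])); print(a,b,m,np.linalg.norm(a-b),y, ray('wrist',(405*f,262*f),38))
to(m[0],m[1],13,y)
```

```text
[ 563.17527778 -329.98891253   38.        ] [ 390.1140823  -364.62203839   38.        ] [ 476.64468004 -347.30547546   38.        ] 176.49257997809357 11.31658138885593 [ 478.62534363 -347.06651248   38.        ]
shift [  1.3   8.6 186.8] turn 1.9
```

step_arm([
  [[1,8,40,2,0.4],[1,8,80,2,0],[1,8,120,2,0],[1,8,155,2,0],[1,8,175,2,0],[1,8,187,2,0],[1,8,187,2,0],[1,8,187,2,-0.3]],
])

```text
t: 7.58
eef_pos: [476.4, -347.1, 13.6]
tcp_rot: [3.141, -0.0, 0.193]
ft_force: [-0.1, 0.5, -0.5]
opening: 0.494
grip_force: 0.0
```

step_arm([
  [[0,0,0,0,-0.5],[0,0,0,0,-0.6],[0,0,0,0,-0.8],[0,0,0,0,-1],[0,0,0,0,-1],[0,0,0,0,-1],[0,0,0,0,-1],[0,0,0,0,-1]],
])

```text
t: 8.25
eef_pos: [476.5, -347.2, 14.3]
tcp_rot: [3.14, -0.001, 0.192]
ft_force: [-1.8, 1.5, 7.3]
opening: 0.224
grip_force: 30.0
```

Run:
```python
from h import *
st()
```

```text
t 8.25
joints [-0.742  0.671  1.803 -0.     0.665  0.637]
eef_pos [ 476.512 -347.188   14.276]
tcp_rot [ 3.14e+00 -1.00e-03  1.92e-01]
ft_force [-1.751  1.502  7.297]
opening 0.224
grip_force 30.013
```

step_arm([
  [[0,0,-15,0,-1],[0,0,-45,0,-1],[0,0,-85,0,-1],[0,0,-125,0,-1],[0,0,-160,0,-1],[0,0,-180,0,-1],[0,0,-180,0,-1]],
])

```text
t: 8.83
eef_pos: [477.4, -347.9, 198.1]
tcp_rot: [3.135, -0.005, 0.192]
ft_force: [0.3, -0.1, -2.5]
opening: 0.23
grip_force: 30.0
```

step_arm([
  [[10,-20,0,0,-1],[25,-55,0,0,-1],[40,-90,0,0,-1],[55,-125,0,0,-1],[70,-160,0,0,-1],[80,-190,0,0,-1],[86,-207,0,0,-1],[86,-207,0,0,-1]],
])

```text
t: 9.5
eef_pos: [520.7, -123.9, 192.2]
tcp_rot: [-3.14, 0.001, 0.195]
ft_force: [0.2, -0.5, -2.0]
opening: 0.225
grip_force: 30.0
```

step_arm([
  [[10,-25,0,-7,-1],[25,-60,0,-14,-1],[38,-95,0,-21,-1],[52,-130,0,-28,-1],[65,-160,0,-35,-1],[77,-185,0,-42,-1],[84,-200,0,-49,-1],[86,-207,0,-54,-1]],
])

```text
t: 10.17
eef_pos: [566.1, 93.9, 192.0]
tcp_rot: [-3.141, 0.001, 1.143]
ft_force: [-0.5, -1.6, -2.9]
opening: 0.224
grip_force: 30.0
```

Run:
```python
from h import *
st(); a=snap('scene','s3'); b=snap('side','d3')
c=np.hstack([a[150:280,130:330],b[170:300,170:370]]); cv2.imwrite('pics/c3.png',cv2.resize(c,(800,260),interpolation=cv2.INTER_CUBIC)); to(566,93,110,65.5)
```

```text
t 10.167
joints [0.049 0.421 1.689 0.    1.033 0.477]
eef_pos [566.096  93.906 191.995]
tcp_rot [-3.141e+00  1.000e-03  1.143e+00]
ft_force [-0.458 -1.555 -2.947]
opening 0.224
grip_force 29.989
shift [ 0.3  0.2 82. ] turn -0.3
```

step_arm([
  [[0,0,25,0,-1],[0,0,50,0,-1],[0,0,70,0,-1],[0,0,80,0,-1],[0,0,86,0,-1],[0,0,88,0,-1],[0,0,88,0,-1]],
])

```text
t: 10.85
eef_pos: [566.2, 91.9, 105.4]
tcp_rot: [3.141, 0.0, 1.133]
ft_force: [-0.4, -0.5, -1.9]
opening: 0.227
grip_force: 30.0
```

Run:
```python
from h import *
st(); a=snap('wrist','w4'); b=snap('side','d4')
c=np.hstack([cv2.resize(a,(400,300)),cv2.resize(b[170:300,180:353],(400,300))]); cv2.imwrite('pics/c4.png',c)
```

```text
t 10.85
joints [ 0.046  0.523  1.781 -0.     0.837  0.483]
eef_pos [566.165  91.851 105.402]
tcp_rot [3.141 0.    1.133]
ft_force [-0.371 -0.535 -1.862]
opening 0.227
grip_force 29.99
```

View pics/c4.png

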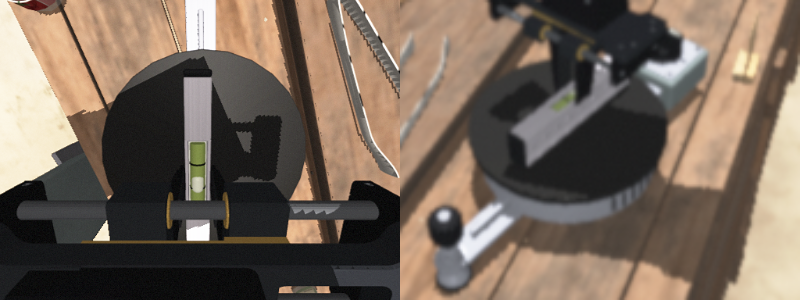

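The level hangs over the middle of the plate, in line with the foot arm. I'll lower it slowly.

step_arm([
  [[0,0,2,0,-1],[0,0,3.5,0,-1],[0,0,4.5,0,-1],[0,0,5.5,0,-1],[0,0,6,0,-1],[0,0,6,0,-1]],
])

```text
t: 11.45
eef_pos: [565.9, 92.3, 99.1]
tcp_rot: [-3.142, 0.0, 1.135]
ft_force: [-0.5, -0.5, -1.6]
opening: 0.226
grip_force: 30.0
```

step_arm([
  [[0,0,0.5,0,-1],[0,0,1,0,-1],[0,0,1,0,-1]],
])

```text
t: 11.7
eef_pos: [565.9, 92.3, 98.1]
tcp_rot: [3.142, 0.0, 1.135]
ft_force: [0.0, -0.1, -2.3]
opening: 0.227
grip_force: 30.0
```

Run:
```python
from h import *
st()
```

```text
t 11.7
joints [ 0.047  0.533  1.788 -0.     0.821  0.483]
eef_pos [565.905  92.324  98.147]
tcp_rot [3.142 0.    1.135]
ft_force [ 0.029 -0.136 -2.291]
opening 0.227
grip_force 29.99
```

step_arm([
  [[0,0,0.5,0,-1],[0,0,1,0,-1],[0,0,1,0,-1]],
])

```text
t: 11.95
eef_pos: [566.0, 92.4, 97.7]
tcp_rot: [3.141, -0.0, 1.135]
ft_force: [-1.4, 1.1, 3.3]
opening: 0.227
grip_force: 30.0
```

Run:
```python
from h import *
st()
```

```text
t 11.95
joints [ 0.047  0.534  1.788 -0.     0.819  0.483]
eef_pos [565.996  92.351  97.698]
tcp_rot [ 3.141 -0.     1.135]
ft_force [-1.411  1.113  3.305]
opening 0.227
grip_force 30.012
```

step_arm([
  [[0,0,0,0,-0.4],[0,0,0,0,-0.3],[0,0,0,0,0],[0,0,0,0,0],[0,0,0,0,0],[0,0,-15,0,0],[0,0,-40,0,0],[0,0,-75,0,0]],
])

```text
t: 12.62
eef_pos: [564.8, 92.2, 171.0]
tcp_rot: [-3.138, 0.002, 1.135]
ft_force: [0.5, 0.2, 0.2]
opening: 0.498
grip_force: 0.0
```

step_arm([
  [[0,0,-35,0,0],[0,0,-65,0,0],[0,0,-65,0,0],[0,0,-65,0,0],[0,0,-65,0,0],[0,0,-65,0,0],[0,0,-65,0,0],[0,0,-65,0,0]],
])

```text
t: 13.28
eef_pos: [565.7, 92.3, 236.2]
tcp_rot: [-3.14, 0.001, 1.135]
ft_force: [-0.4, -0.0, 0.3]
opening: 0.498
grip_force: 0.0
```

Run:
```python
from h import *
st(); a=snap('wrist','w5'); cv2.imwrite('pics/w5b.png',cv2.resize(a[:300,100:500],(800,600),interpolation=cv2.INTER_CUBIC))
```

```text
t 13.283
joints [ 0.047  0.377  1.633 -0.     1.133  0.483]
eef_pos [565.654  92.275 236.178]
tcp_rot [-3.140e+00  1.000e-03  1.135e+00]
ft_force [-0.37  -0.041  0.322]
opening 0.498
grip_force 0.0
```

View pics/w5b.png

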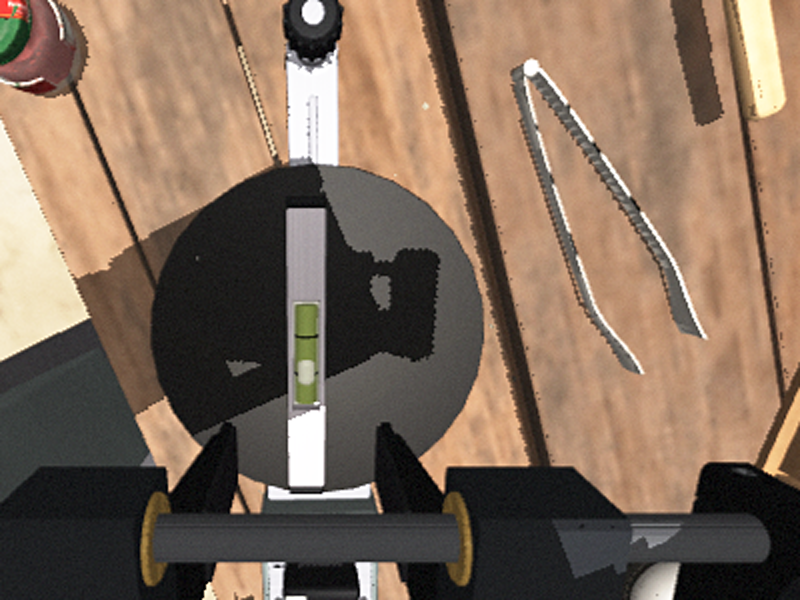

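The level stands on the plate, let go. The vial window spans y 302 to 405 and the bubble is centred near 372, about 11–13 mm toward the control-box end. The knob's white cap is at (313,12) in the crop.

Run:
```python
from h import *
u=lambda x,y:(100+x/2,y/2)
for n,p,z in [('cap',(313,12),96),('knobL',(283,15),85),('knobR',(343,15),85),('lev1',(306,197),122),('lev2',(307,490),122),('w1',(306,302),122),('w2',(306,405),122),('line',(306,336),122),('bub1',(306,358),120),('bub2',(306,386),120),('plL',(152,330),84),('plR',(484,330),84)]:
    print(n,ray('wrist',u(*p),z).round(1))
k=ray('wrist',u(313,12),96); to(k[0],k[1],150,200)
```

```text
cap [648. 259.  96.]
knobL [633.8 268.   85. ]
knobR [664.2 253.7  85. ]
lev1 [604.  173.3 122. ]
lev2 [529.9  13.  122. ]
w1 [579.8 121.5 122. ]
w2 [553.4  64.9 122. ]
line [571.4 103.5 122. ]
bub1 [565.6  91.  120. ]
bub2 [558.2  75.3 120. ]
plL [478.3 142.4  84. ]
plR [675.   50.8  84. ]
shift [185.8   4.2  86.4] turn -135.0
```

step_arm([
  [[30,1,0,-7,0],[60,2,0,-14,0],[90,3,0,-21,0],[125,4,0,-28,0],[150,4,0,-35,0],[175,4,0,-42,0],[186,4,0,-49,0],[186,4,0,-56,0]],
])

```text
t: 14.0
eef_pos: [648.5, 261.5, 235.8]
tcp_rot: [-3.141, -0.001, 2.12]
ft_force: [0.8, -1.5, -1.0]
opening: 0.501
grip_force: 0.0
```

step_arm([
  [[0,0,20,-7,0],[0,0,40,-14,0],[0,0,60,-21,0],[0,0,70,-28,0],[0,0,80,-35,0],[0,0,80,-42,0],[0,0,80,-49,0],[0,0,80,-56,0]],
])

```text
t: 14.67
eef_pos: [647.9, 259.2, 156.3]
tcp_rot: [-3.141, -0.001, 3.096]
ft_force: [0.5, 0.1, 0.6]
opening: 0.5
grip_force: 0.0
```

step_arm([
  [[0,0,0,-5,0],[0,0,0,-8,0],[0,0,0,-8,0],[0,0,0,-8,0]],
])

```text
t: 15.0
eef_pos: [648.0, 259.2, 156.7]
tcp_rot: [-3.141, -0.001, -3.056]
ft_force: [-1.1, -0.6, -0.3]
opening: 0.499
grip_force: 0.0
```

Run:
```python
from h import *
st(); a=snap('wrist','w6'); cv2.imwrite('pics/w6b.png',a); to(648,260,74,186)
```

```text
t 15.0
joints [ 0.286  0.631  1.401 -0.     1.11  -1.37 ]
eef_pos [647.992 259.177 156.73 ]
tcp_rot [-3.141e+00 -1.000e-03 -3.056e+00]
ft_force [-1.091 -0.577 -0.287]
opening 0.499
grip_force 0.0
shift [-0.1  0.8 82.9] turn -1.1
```

View pics/w6b.png

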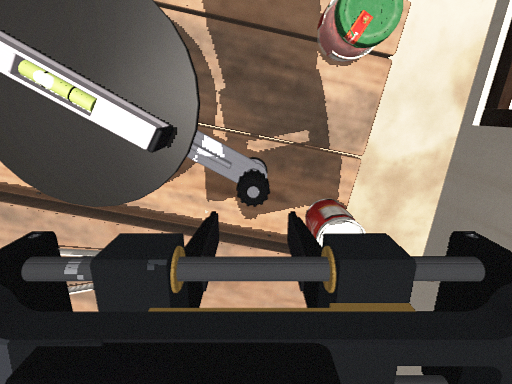

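The knob is at (253,187), between the fingers, and the tin is clear of them. I'll go down and grip.

step_arm([
  [[0,1,30,0,0],[0,1,60,0,0],[0,1,75,0,0],[0,1,81,0,0],[0,1,81,0,-0.2],[0,1,81,0,-0.5],[0,1,81,0,-1],[0,1,81,0,-1]],
])

```text
t: 15.72
eef_pos: [648.6, 260.4, 77.6]
tcp_rot: [3.141, 0.002, -3.054]
ft_force: [0.5, 0.5, 0.1]
opening: 0.275
grip_force: 0.0
```

step_arm([
  [[0,0,0,0,-1],[0,0,0,0,-1],[0,0,0,0,-1]],
])

```text
t: 15.97
eef_pos: [648.1, 260.2, 76.7]
tcp_rot: [3.142, 0.001, -3.054]
ft_force: [-0.0, -0.3, -0.4]
opening: 0.062
grip_force: 0.0
```

Run:
```python
from h import *
st()
```

```text
t 15.967
joints [ 0.287  0.713  1.471 -0.     0.957 -1.371]
eef_pos [648.126 260.241  76.677]
tcp_rot [ 3.142e+00  1.000e-03 -3.054e+00]
ft_force [-0.006 -0.252 -0.376]
opening 0.062
grip_force 0.0
```

The fingers closed on nothing, so I'll recompute the knob position from the last picture.

Run:
```python
from h import *
for v in ((253,187),(253,195)):
  print(ray('wrist',v,96-80)); print(ray('wrist',v,80-80))
print(proj('wrist',env.state()['eef_pos']-[0,0,0]))
a=snap('wrist','w7'); b=snap('side','d7'); s=snap('scene','s7')
c=np.hstack([cv2.resize(a,(400,300)),cv2.resize(b[200:320,160:320],(400,300),interpolation=cv2.INTER_CUBIC)]); cv2.imwrite('pics/c7.png',c)
```

```text
[643.33512347 259.71264027  16.        ]
[647.86099386 260.12354424   0.        ]
[651.52724799 260.42822375  16.        ]
[656.57331141 260.88456667   0.        ]
[253.21895562 214.66587046]
```

View pics/c7.png

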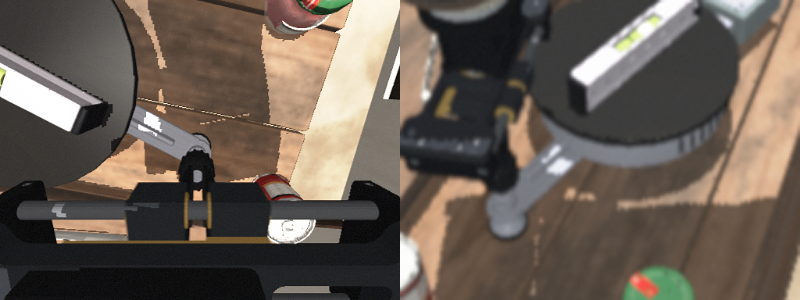

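Run:
```python
from h import *
st(); p=env.state()['eef_pos']
for c in('scene','side','wrist'):
    print(c,proj(c,p).round(1),proj(c,p+[0,0,19]).round(1),proj(c,[646,260,82]).round(1),proj(c,[646,260,96]).round(1))
s0=cv2.imread('pics/s0.png');
for f,x,y in (('s0',154,218),('d0',200,267)):
    g=cv2.cvtColor(cv2.imread(f'pics/{f}.png'),cv2.COLOR_BGR2GRAY)[y-22:y+26,x-22:x+23]
    m=(g<60).astype('uint8'); n,l,stt,cen=cv2.connectedComponentsWithStats(m); i=1+stt[1:,4].argmax(); print(f,stt[i][:4]+[x-22,y-22,0,0],cen[i]+[x-22,y-22])
```

```text
t 16.117
joints [ 0.287  0.713  1.471 -0.     0.957 -1.371]
eef_pos [648.048 260.178  76.328]
tcp_rot [-3.142  0.    -3.054]
ft_force [ 0.013 -0.5    0.342]
opening 0.009
grip_force 0.0
scene [154.  218.6] [153.  213.8] [154.1 217.6] [153.4 214.1]
side [199.1 269.3] [198.1 263.8] [199.7 267.8] [199.  263.7]
wrist [253.2 214.7] [253.2 224.8] [253.2 215. ] [253.2 222.5]
s0 [148 212  13  13] [154.42708333 218.88541667]
d0 [193 261  14  16] [199.50704225 269.65492958]
```

Run:
```python
from h import *
L=lambda f,x,y,w:cv2.resize(cv2.imread(f'pics/{f}.png')[y-int(w*.375):y+int(w*.375),x-w//2:x+w//2],(400,300),interpolation=cv2.INTER_CUBIC)
cv2.imwrite('pics/m.png',np.vstack([np.hstack([L('w7',253,215,110),L('w6',253,187,110)]),np.hstack([L('s7',154,216,80),L('d7',200,265,80)])]))
```

```text
(no output)
```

View pics/m.png

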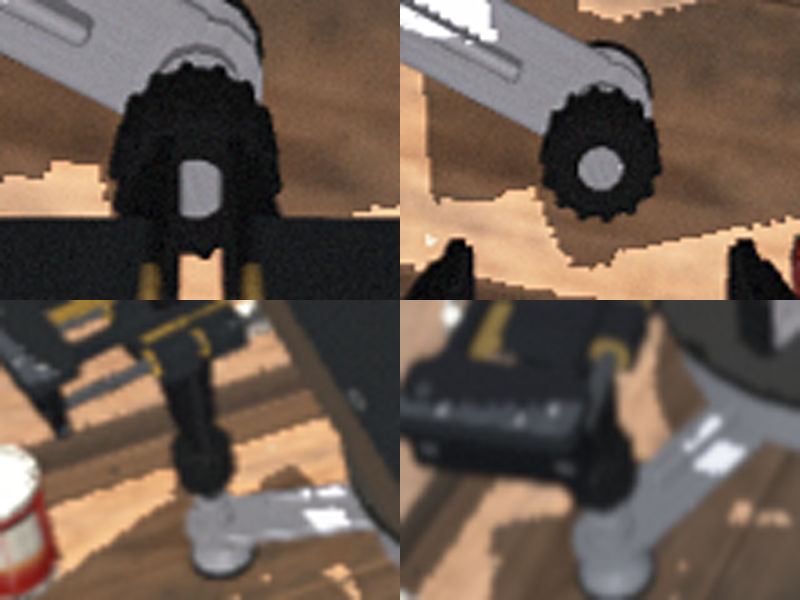

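The fingers were too high: the grasp point sat at the very top of the knob. I'll open, go down so the grasp point is at the knob's centre (TCP z about 63), and close again.

step_arm([
  [[0,0,0,0,0],[0,0,0,0,0.2],[0,0,0,0,0.2],[0,0,0,0,0.2],[0,0,0,0,0.2],[0,0,0,0,0.2],[2,0,7,0,0.2],[2,0,13,0,0.2]],
])

```text
t: 16.78
eef_pos: [645.7, 260.0, 62.7]
tcp_rot: [-3.142, 0.0, -3.054]
ft_force: [0.3, 0.4, -0.4]
opening: 0.515
grip_force: 0.0
```

step_arm([
  [[0,0,0,0,0],[0,0,0,0,-0.1],[0,0,0,0,-0.2],[0,0,0,0,-0.3],[0,0,0,0,-0.4],[0,0,0,0,-0.4],[0,0,0,0,-0.4],[0,0,0,0,-0.4]],
])

```text
t: 17.45
eef_pos: [646.2, 259.1, 63.3]
tcp_rot: [-3.14, -0.0, -3.054]
ft_force: [0.7, -5.8, -0.2]
opening: 0.348
grip_force: 30.0
```

Run:
```python
from h import *
st()
```

```text
t 17.45
joints [ 0.287  0.726  1.486 -0.002  0.931 -1.37 ]
eef_pos [646.198 259.084  63.338]
tcp_rot [-3.14  -0.    -3.054]
ft_force [ 0.744 -5.832 -0.249]
opening 0.348
grip_force 30.0
```

The knob is gripped (33 mm). I'll turn it clockwise 150°.

step_arm([
  [[0,0,0,6,-1],[0,0,0,12,-1],[0,0,0,19,-1],[0,0,0,26,-1],[0,0,0,33,-1],[0,0,0,40,-1],[0,0,0,45,-1],[0,0,0,50,-1]],
])

```text
t: 18.12
eef_pos: [646.5, 259.7, 63.3]
tcp_rot: [3.141, 0.001, 2.352]
ft_force: [2.2, -2.2, -1.7]
opening: 0.347
grip_force: 30.0
```

step_arm([
  [[0,0,0,6,-1],[0,0,0,12,-1],[0,0,0,19,-1],[0,0,0,26,-1],[0,0,0,33,-1],[0,0,0,40,-1],[0,0,0,45,-1],[0,0,0,50,-1]],
])

```text
t: 18.78
eef_pos: [647.1, 259.9, 63.4]
tcp_rot: [3.139, -0.0, 1.479]
ft_force: [5.1, -0.4, -3.2]
opening: 0.346
grip_force: 30.0
```

step_arm([
  [[0,0,0,6,-1],[0,0,0,12,-1],[0,0,0,19,-1],[0,0,0,26,-1],[0,0,0,33,-1],[0,0,0,40,-1],[0,0,0,45,-1],[0,0,0,50,-1]],
])

```text
t: 19.45
eef_pos: [647.7, 259.6, 63.4]
tcp_rot: [3.139, -0.003, 0.607]
ft_force: [8.0, -2.3, -5.7]
opening: 0.348
grip_force: 30.0
```

Run:
```python
from h import *
st()
```

```text
t 19.45
joints [ 2.870e-01  7.260e-01  1.484e+00 -1.000e-03  9.280e-01  1.252e+00]
eef_pos [647.722 259.584  63.376]
tcp_rot [ 3.139e+00 -3.000e-03  6.070e-01]
ft_force [ 8.032 -2.306 -5.658]
opening 0.348
grip_force 29.996
```

step_arm([
  [[0,0,0,0,-0.2],[0,0,0,0,0],[0,0,0,0,0],[0,0,0,0,0],[0,0,-25,0,0],[0,0,-65,0,0],[0,0,-105,0,0],[0,0,-145,0,0]],
])

```text
t: 20.12
eef_pos: [645.5, 260.1, 209.9]
tcp_rot: [-3.141, 0.001, 0.612]
ft_force: [1.6, 0.0, 0.8]
opening: 0.503
grip_force: 0.0
```

step_arm([
  [[-25,14,-10,7,1],[-55,30,-20,14,1],[-85,47,-32,21,1],[-115,64,-32,28,1],[-140,78,-32,35,1],[-155,86,-32,42,1],[-162,90,-32,49,1],[-162,90,-32,56,1]],
])

```text
t: 20.78
eef_pos: [564.2, 91.9, 240.8]
tcp_rot: [3.142, -0.0, -0.373]
ft_force: [0.2, -0.5, 0.7]
opening: 0.979
grip_force: 0.0
```

step_arm([
  [[0,0,0,4,1],[0,0,0,4,1],[0,0,0,4,1],[0,0,0,4,1]],
])

```text
t: 21.12
eef_pos: [564.9, 93.5, 240.2]
tcp_rot: [3.142, 0.0, -0.433]
ft_force: [0.7, -0.2, -0.4]
opening: 1.003
grip_force: 0.0
```

Run:
```python
from h import *
st(); a=snap('wrist','w8')
# rectify the level's top plane (z=122): 5 px/mm, along the foot direction
u=np.array([np.cos(np.radians(65.2)),np.sin(np.radians(65.2))]); n=np.array([-u[1],u[0]]); c0=np.array([566.6,93.2])
src=[];dst=[]
for i in(-100,100):
  for j in(-25,25): src.append(proj('wrist',[*(c0+i*u+j*n),122])); dst.append([(i+100)*4,(25-j)*4])
M=cv2.getPerspectiveTransform(np.float32(src),np.float32(dst)); r=cv2.warpPerspective(a,M,(800,200)); cv2.imwrite('pics/rect.png',r)
g=r[:,::8].mean(2).astype(int)
for row in range(20,190,8): print(row,''.join(' .:-=+*#%@'[v//26] for v in g[row]))
```

```text
t 21.117
joints [ 0.049  0.372  1.63  -0.     1.14   2.053]
eef_pos [564.895  93.537 240.204]
tcp_rot [ 3.142  0.    -0.433]
ft_force [ 0.661 -0.161 -0.417]
opening 1.003
grip_force 0.0
20 **##=::::::::::::::::.  .      ...  ....  .... .... .. .  .     . . ..              . .   .  . =****
28 ****-:::::::::::::::::      .. .  . ...  .. ...     . ..  . ...  ...    .  . . . .    .      . :****
36 ***+:::::::::::::::::.    . . .     . . .. ........ ..   .....  ..  . ...   .   ..       ....  .+***
44 ***=::::::::::::::::::          .   .    .        .. ..        .      . .. . ..  .   .       .  -#**
52 #%*=:::-++++++++=----:..:...:...:::::..::.:.:...............................................    .***
60 @@@::..*@@@@@@@@@**************************************************************************:     =**
68 @@%::..#@@@@@@@@@***************+=================================+************************:     -**
76 @@+::..#@@@@@@@@%***************+=+========-===========-========+=+************************-     :**
84 @@+::..*@@@@@@@@@***************++#--------::--+*+**+-:.--------*++************
[... 685 characters left out ...]
++++++++++++++++++++++++++++++****+++++++++++++++++++++++++++.      =@
148 @+:---. .-==================================-===========-=========-=====-=======-=====--==:  .  ..:@
156 @+-----:   -*********************++++++++++++++++++++++++++++++++++++++++++++++++++++++-.       . :@
164 @+------:. -%##*###*#+*******+**+******************************************************:   . .... :@
172 @#-----------:-----:-: ................................................................      .  . -@
180 @#:-------------------...  ..   .   .  .. ...  ....    .  .. . .    . . ...   . . . . . ...... .. =@
188 @%:------------------:.. .   .....   ..  .  ..... .......     . .... ...   .    . .. .. . .  .   .-=
```

In the rectified view the vial lines lie at columns 43 and 54.5 and the bubble spans 45–53, so it is centred within about 1 mm. Next I press with the open fingertips either side of the window.

step_arm([
  [[0,0,25,0,1],[0,0,55,0,1],[0,0,80,0,1],[0,0,98,0,1],[0,0,108,0,1],[0,0,112,0,1],[0,0,112,0,1],[0,0,112,0,1]],
])

```text
t: 21.83
eef_pos: [565.5, 93.5, 129.1]
tcp_rot: [-3.141, -0.001, -0.436]
ft_force: [0.8, -0.1, -0.4]
opening: 1.0
grip_force: 0.0
```

step_arm([
  [[0,0,1,0,1],[0,0,2,0,1],[0,0,3,0,1],[0,0,4,0,1],[0,0,4,0,1],[0,0,4,0,1]],
])

```text
t: 22.33
eef_pos: [565.0, 93.4, 124.2]
tcp_rot: [3.142, -0.0, -0.436]
ft_force: [-0.1, 0.5, 0.3]
opening: 1.001
grip_force: 0.0
```

Run:
```python
from h import *
st()
```

```text
t 22.333
joints [ 0.048  0.498  1.766 -0.     0.878  2.055]
eef_pos [564.98   93.365 124.246]
tcp_rot [ 3.142 -0.    -0.436]
ft_force [-0.088  0.534  0.296]
opening 1.001
grip_force 0.0
```

step_arm([
  [[0,0,0.5,0,1],[0,0,1,0,1],[0,0,1,0,1],[0,0,1,0,1]],
])

```text
t: 22.67
eef_pos: [565.0, 93.4, 123.2]
tcp_rot: [3.141, 0.0, -0.436]
ft_force: [0.5, 0.3, 0.1]
opening: 0.998
grip_force: 0.0
```

step_arm([
  [[0,0,0.5,0,1],[0,0,0.5,0,1],[0,0,0.5,0,1]],
])

```text
t: 22.92
eef_pos: [564.9, 93.4, 122.7]
tcp_rot: [3.141, 0.0, -0.436]
ft_force: [0.2, 0.2, 1.4]
opening: 1.001
grip_force: 0.0
```

step_arm([
  [[0,0,0.5,0,1],[0,0,0.5,0,1],[0,0,0.5,0,1]],
])

```text
t: 23.17
eef_pos: [565.0, 93.4, 122.2]
tcp_rot: [3.142, -0.0, -0.436]
ft_force: [0.2, -0.8, -1.2]
opening: 1.002
grip_force: 0.0
```

step_arm([
  [[0,0,0.5,0,1],[0,0,0.5,0,1],[0,0,0.5,0,1],[0,0,0.5,0,1]],
])

```text
t: 23.5
eef_pos: [565.0, 93.4, 121.7]
tcp_rot: [3.142, -0.0, -0.436]
ft_force: [0.2, 0.3, 0.4]
opening: 0.997
grip_force: 0.0
```

Run:
```python
from h import *
st()
```

```text
t 23.5
joints [ 0.048  0.501  1.768 -0.     0.872  2.055]
eef_pos [564.993  93.351 121.72 ]
tcp_rot [ 3.142 -0.    -0.436]
ft_force [0.161 0.339 0.415]
opening 0.997
grip_force 0.0
```

step_arm([
  [[0,0,0.4,0,1],[0,0,0.4,0,1],[0,0,0.4,0,1],[0,0,0.4,0,1]],
])

```text
t: 23.83
eef_pos: [565.0, 93.4, 121.3]
tcp_rot: [3.142, -0.0, -0.436]
ft_force: [0.2, -0.5, 0.1]
opening: 1.0
grip_force: 0.0
```

```bash
python3 -c "
from h import *
st()"
```

```text
t 23.833
joints [ 0.048  0.502  1.769 -0.     0.871  2.055]
eef_pos [564.976  93.36  121.303]
tcp_rot [ 3.142 -0.    -0.436]
ft_force [ 0.193 -0.523  0.076]
opening 1.0
grip_force 0.0
```

step_arm([
  [[0,0,0.5,0,1],[0,0,0.5,0,1],[0,0,0.5,0,1]],
])

```text
t: 24.08
eef_pos: [564.9, 93.4, 120.8]
tcp_rot: [3.141, -0.0, -0.436]
ft_force: [-0.3, -0.4, 1.0]
opening: 1.003
grip_force: 0.0
```

step_arm([
  [[0,0,0.5,0,1],[0,0,0.5,0,1],[0,0,0.5,0,1]],
])

```text
t: 24.33
eef_pos: [564.9, 93.4, 120.3]
tcp_rot: [3.141, 0.0, -0.436]
ft_force: [0.4, -0.2, 0.6]
opening: 1.001
grip_force: 0.0
```

```bash
python3 -c "
from h import *
st()"
```

```text
t 24.333
joints [ 0.048  0.503  1.77  -0.     0.869  2.055]
eef_pos [564.934  93.358 120.272]
tcp_rot [ 3.141  0.    -0.436]
ft_force [ 0.425 -0.163  0.578]
opening 1.001
grip_force 0.0
```

step_arm([
  [[0,0,0.5,0,1],[0,0,0.5,0,1],[0,0,0.5,0,1]],
])

```text
t: 24.58
eef_pos: [564.9, 93.4, 119.8]
tcp_rot: [3.141, 0.0, -0.436]
ft_force: [0.6, 0.9, 0.5]
opening: 1.001
grip_force: 0.0
```

step_arm([
  [[0,0,0.5,0,1],[0,0,0.5,0,1],[0,0,0.5,0,1]],
])

```text
t: 24.83
eef_pos: [565.0, 93.3, 119.3]
tcp_rot: [3.141, -0.0, -0.436]
ft_force: [-0.6, 0.2, -0.4]
opening: 0.998
grip_force: 0.0
```

step_arm([
  [[0,0,0.5,0,1],[0,0,0.5,0,1],[0,0,0.5,0,1]],
])

```text
t: 25.08
eef_pos: [564.9, 93.3, 118.8]
tcp_rot: [3.141, 0.0, -0.436]
ft_force: [-0.1, 0.5, 0.4]
opening: 0.998
grip_force: 0.0
```

Run:
```python
from h import *
st(); a=snap('wrist','w9'); b=snap('side','d9'); 
g=cv2.resize(cv2.cvtColor(a,cv2.COLOR_BGR2GRAY),(128,64),interpolation=cv2.INTER_AREA).astype(int)
for r in range(14,52): print(r*6,''.join(' .:-=+*#%@'[v//26] for v in g[r]))
```

```text
t 25.083
joints [ 0.048  0.505  1.771 -0.     0.866  2.055]
eef_pos [564.932  93.349 118.774]
tcp_rot [ 3.141  0.    -0.436]
ft_force [-0.069  0.537  0.361]
opening 0.998
grip_force 0.0
84 ################*+-:::::::-=+#%%%%%%%%%%%%*=-============+++++++++++++++++++++++++++*%%%%%%%%%%%%%%%%%%%###%%%%%%%%%%#+==+*#%%%%
90 ########*#***+-:::::::-=+#%%%%%%%%%%%%%%#=----============++++++++++++++++++++++++++=*%%%%%%%%%%%%%%%%%%###%%%%%#*+==+#%%%%%%%%%
96 ######**+=-:::::::-=+*%%%%%%%%%%%%%%%%%*-------=============+++++++++++++++++++++++===+#%%%%%%%%%%%%%%%%%%%%#+==+*#%%%%%%%%%%%%%
102 ####*=-:::::::-=+*%%%%%%%%%%%%%%######+---------============+++++++++++++++++++=========*%%%%%%%%%%%%%%#*+==+#%%%%%%%%%%%%%%%%%%
108 *=-:::::::-=+*#%%%%%%%%%%##########%%=-----------============++++++++++++++++============*%%%%%%%%%#+==+*#%%%%%%%%%%%%%%%%%%%%%%
114 ::::::--**#%%%%%%%%%%%%%####%%%%%%%%=-------------=============+++++++++++================#%%%#*+==+#%%%%%%%%%%%%%%%%%%%%#%%%%%#
120 ::-=+#*##%##%%%%%%%%%%%%%%%%%%%%%%#+---------------=============++++++++===================+==+*#%%%%%%%####%%%%%%%
[... 3436 characters left out ...]
------=--#+.---------:.........    
282    .........:---.......-=---:..        .:+++*#%%#+:..........................:--------..        ..:=--+::--------:.........    .
288 ..  .........:.::.......=--....        =#%%%%%%%%%%#*=-:...............:=*##::---------.       ....:-=-.::::-::............ ....
294 ................................      =%%%%%%%%%%%%%%%%*=----:::-=+**%%@@@@@*==---------       .................................
300 ................................     :%%%%%%%%%%%%%##%%%+==+*#%@@@@@@@@@@@@@@@@---------:      .......:::::::::::::::::::.......
306 ................................    .#%%%%%%%%%######%%%%**********************=----------::::---------==============--:........
```

step_arm([
  [[0,0,0.5,0,1],[0,0,1,0,1],[0,0,1,0,1]],
])

```text
t: 25.43
eef_pos: [564.9, 93.3, 117.7]
tcp_rot: [3.141, 0.0, -0.436]
ft_force: [0.3, 0.2, 0.6]
opening: 0.998
grip_force: 0.0
```

step_arm([
  [[0,0,0.5,0,1],[0,0,1,0,1],[0,0,1,0,1]],
])

```text
t: 25.68
eef_pos: [564.9, 93.3, 116.7]
tcp_rot: [3.141, 0.0, -0.436]
ft_force: [-0.3, 0.0, 0.8]
opening: 0.997
grip_force: 0.0
```

step_arm([
  [[0,0,0.5,0,1],[0,0,1,0,1],[0,0,1,0,1]],
])

```text
t: 25.93
eef_pos: [564.9, 93.4, 115.7]
tcp_rot: [3.141, 0.0, -0.436]
ft_force: [-0.2, 0.3, 0.2]
opening: 1.003
grip_force: 0.0
```

step_arm([
  [[0,0,0.5,0,1],[0,0,1,0,1],[0,0,1,0,1]],
])

```text
t: 26.18
eef_pos: [564.9, 93.4, 114.7]
tcp_rot: [3.141, 0.0, -0.436]
ft_force: [-0.6, -0.4, 0.1]
opening: 1.002
grip_force: 0.0
```

step_arm([
  [[0,0,0.5,0,1],[0,0,1,0,1],[0,0,1,0,1]],
])

```text
t: 26.43
eef_pos: [564.9, 93.4, 113.7]
tcp_rot: [3.141, 0.0, -0.436]
ft_force: [0.4, 0.3, -0.1]
opening: 0.999
grip_force: 0.0
```

step_arm([
  [[0,0,0.5,0,1],[0,0,1,0,1],[0,0,1,0,1]],
])

```text
t: 26.68
eef_pos: [564.9, 93.4, 112.7]
tcp_rot: [3.141, 0.0, -0.436]
ft_force: [0.3, 0.1, -0.5]
opening: 0.999
grip_force: 0.0
```

step_arm([
  [[0,0,1,0,1],[0,0,2,0,1],[0,0,3,0,1],[0,0,3,0,1]],
])

```text
t: 27.02
eef_pos: [564.9, 93.4, 109.6]
tcp_rot: [3.141, 0.0, -0.436]
ft_force: [-0.7, -0.5, 0.4]
opening: 1.001
grip_force: 0.0
```

step_arm([
  [[0,0,0.5,0,1],[0,0,1,0,1],[0,0,1.5,0,1],[0,0,1.5,0,1]],
])

```text
t: 27.35
eef_pos: [564.9, 93.4, 108.2]
tcp_rot: [3.142, 0.0, -0.436]
ft_force: [-0.2, -0.2, -0.8]
opening: 1.0
grip_force: 0.0
```

Run:
```python
from h import *
p=env.state()['eef_pos']; a=env.state()['tcp_rot'][2]; x=np.array([np.cos(a),np.sin(a),0]); y=np.array([np.sin(a),-np.cos(a),0])
st()
for dz in(0,8,16,24): print(dz,[proj('wrist',p+[0,0,dz]+x*s+y*47.5).round(0) for s in(-10,0,10)])
im=snap('wrist','w10')
g=cv2.cvtColor(im,cv2.COLOR_BGR2GRAY).astype(int)
for r in range(186,246,2): print(r,''.join(' .:-=+*#%@'[v//26] for v in g[r,130:380:2]))
```

```text
t 27.35
joints [ 0.048  0.519  1.781 -0.     0.842  2.055]
eef_pos [564.943  93.352 108.216]
tcp_rot [ 3.142  0.    -0.436]
ft_force [-0.177 -0.169 -0.823]
opening 1.0
grip_force 0.0
0 [array([314., 227.]), array([315., 215.]), array([315., 203.])]
8 [array([316., 232.]), array([317., 220.]), array([318., 207.])]
16 [array([319., 237.]), array([320., 224.]), array([321., 211.])]
24 [array([321., 242.]), array([322., 229.]), array([323., 215.])]
186 ...........................................................................................................------------------
188 ...........................................................................................................------------------
190 ...........................................................................................................------------------
192 ............:-==================================================================++++++++++++++++++++++++++++++++=:::---------
194 ........    %%%%%%%%%%%%%%%%%%%%%%%%%%%%%%%%%%%%%%%%%%%%%%%%%%%%%%%%%%%%%%%%%%%%%%%%%%%%%%%%%%%%%%%%%%%%%%%%%%@%@@   :-------
1
[... 2548 characters left out ...]
%%%%%%%%%%%%#%#####%%.    .  .       .####@@@@=-+%
236 ####:.....        ..  ..  . .....................................................................   .    .        ::-:::%@@@@
238 ####+...             .  ..  ..................................................................... .      ..      . ::::*@%%%@
240 ##%%%:..        ..  ... ... .....................................................................  . ...  ..        :::@%%@@@
242 %%%%%*. .       . . . .. . ......................................................................  .. .... .         :#@@%@@@
244 %%%%%=         .. . ... .  ...................................................................... .  ....  ..         #@%@@@@
```

The open fingertips sit about 18 mm behind the nominal TCP, so contact should come near TCP z 104. The bubble is centred between the lines.

step_arm([
  [[0,0,0.5,0,1],[0,0,1,0,1],[0,0,1,0,1]],
])

```text
t: 27.65
eef_pos: [564.9, 93.3, 107.2]
tcp_rot: [3.141, 0.0, -0.436]
ft_force: [-0.7, -0.6, 0.4]
opening: 1.001
grip_force: 0.0
```

step_arm([
  [[0,0,0.5,0,1],[0,0,1,0,1],[0,0,1,0,1]],
])

```text
t: 27.9
eef_pos: [564.9, 93.3, 106.2]
tcp_rot: [3.142, 0.0, -0.436]
ft_force: [0.2, 0.4, 0.3]
opening: 0.999
grip_force: 0.0
```

step_arm([
  [[0,0,0.5,0,1],[0,0,1,0,1],[0,0,1,0,1]],
])

```text
t: 28.15
eef_pos: [564.9, 93.3, 105.2]
tcp_rot: [3.141, 0.0, -0.436]
ft_force: [0.2, -0.2, -0.7]
opening: 1.0
grip_force: 0.0
```

step_arm([
  [[0,0,0.5,0,1],[0,0,1,0,1],[0,0,1,0,1]],
])

```text
t: 28.4
eef_pos: [564.9, 93.3, 104.2]
tcp_rot: [3.141, 0.0, -0.436]
ft_force: [-0.2, -0.1, 0.1]
opening: 0.995
grip_force: 0.0
```

step_arm([
  [[0,0,0.5,0,1],[0,0,1,0,1],[0,0,1,0,1]],
])

```text
t: 28.65
eef_pos: [564.9, 93.4, 103.2]
tcp_rot: [3.141, 0.0, -0.436]
ft_force: [1.0, -0.2, -0.1]
opening: 1.002
grip_force: 0.0
```

step_arm([
  [[0,0,0.5,0,1],[0,0,1,0,1],[0,0,1,0,1]],
])

```text
t: 28.9
eef_pos: [564.9, 93.3, 102.2]
tcp_rot: [3.141, 0.0, -0.436]
ft_force: [-0.7, -0.3, -0.3]
opening: 1.0
grip_force: 0.0
```

step_arm([
  [[0,0,0.5,0,1],[0,0,1,0,1],[0,0,1,0,1]],
])

```text
t: 29.15
eef_pos: [565.0, 93.3, 101.9]
tcp_rot: [-3.141, -0.001, -0.436]
ft_force: [-3.5, -0.6, 6.9]
opening: 0.998
grip_force: 3.6
```

step_arm([
  [[0,0,0.2,0,1],[0,0,0.4,0,1],[0,0,0.4,0,1],[0,0,0.4,0,1],[0,0,0.4,0,1],[0,0,0.4,0,1],[0,0,0.4,0,1],[0,0,0.4,0,1]],
])

```text
t: 29.82
eef_pos: [565.1, 93.3, 101.9]
tcp_rot: [-3.141, -0.001, -0.436]
ft_force: [-4.0, -0.9, 11.9]
opening: 1.0
grip_force: 5.5
```

step_arm([
  [[0,0,0,0,1],[0,0,0,0,1],[0,0,0,0,1],[0,0,0,0,1],[0,0,0,0,1],[0,0,0,0,1],[0,0,0,0,1],[0,0,0,0,1]],
])

```text
t: 30.48
eef_pos: [565.1, 93.4, 101.9]
tcp_rot: [-3.141, -0.001, -0.436]
ft_force: [-3.4, -1.2, 10.6]
opening: 1.003
grip_force: 5.5
```

Run:
```python
from h import *
im=snap('wrist','w11'); st()
g=cv2.cvtColor(im,cv2.COLOR_BGR2GRAY).astype(int)
for r in range(196,240,3): print(r,''.join(' .:-=+*#%@'[v//26] for v in g[r,130:380:2]))
```

```text
t 30.533
joints [ 0.048  0.527  1.787 -0.     0.827  2.055]
eef_pos [565.117  93.356 101.945]
tcp_rot [-3.141e+00 -1.000e-03 -4.360e-01]
ft_force [-3.763 -0.952 10.903]
opening 0.997
grip_force 5.516
196 ........  =%%%%%%%%%%%%%%%%%%%%%%%%%%%%%%%%%%%%%%%%%%%%%%%%%%%%%%%%%%%%%%%%%%%%%%%%%%%%%%%%%%%%%%%%%%%%%%%%%%%%@@%@   :------
199 ...... .  -%%%%%%%%%%%%%%%%%%%%%%%%%%%%%%%%%%%%%%%%%%%%%%%%%%%%%%%%%%%%%%%%%%%%%%%%%%%%%%%%%%%%%%%%%%%%%%%%%%%%%%%%     :----
202 ...       .**************************************+**+**+*+***++*****+*****************************+****************....  .:--
205 .. . +++++++++++++++++++++++++++++++++++++++++++++++++++++++++++++++++++++++++++++++++++++++++++++++++++++++++++++++++++=   :
208 .  =+++*+++++++++++++*+*++++*+++*++*++++++++++++++++++++++++++++++++++++++++++++++++++++++*+++*+*+++++++++++++++++++++****=  
211 . %###%###%%#%####%###%+..%#%#%%######%%%%%%%%%%%%%%%%%%%%%%%%%%%%%%%%%%%%%%%%%%%%%%%%%%#########%.:###%###%#%%#########@@@@.
214 . %%%%%%%%%%%%%%%%%%%%-    %%%%%%%%%%%#+%%************=************+++=====++++==***@#+#%%%%%%%%#    =%%%%%%%%%%%%%%
[... 349 characters left out ...]
#########@*=#%%%%%%%%= ...     .%%%%%%%%%%%%@@@@%:
226 ..-%%%%%%%%%%%%:     .. ...+%%%%%%%%%%#=%%************.**@@@@@@@@@@%**==************@*=%%%%%%%%%-. . .      :%%%%%%%%%%#@@@+:
229 .. %%%%%%%%%%=      .    . =%%%%%%%%%%%+#@++++++++++++:=++#%@@@@@%*+++:-++++++++++++%++%%%%%%%%%-   ...       *%%%%%%%%@@@@.:
232 .. %%%%%%%%*.      ..   .. =%%%%%%%%%%#+++*+++++++++*+++++++++++++++++++++++++++++++++*%%%%%%%%%: . .  .       .%%%%%%%@@@@.:
235 .. #%%%%%%:       ......  ..%%%%%%%%%%#+++++++++++++++++++++++++++++++++++++++++++++++*%%%%%%%%%.. . .. ..       =%%%%%@@@@.:
238    =%%%%*        ....  . .. %%%%%%%%%%%%%%%%%%%%%%%%%%%%%%%%%%%%%%%%%%%%%%%%%%%%%%@%%@%%%%%%%%%% ... ......        #%%#@@@@-.
```

The arm is pressing steadily at about 11 N with the bubble between the lines, so I'm handing in.

```bash
python3 -c "
from h import *
print(env.job_done())"
```

```text
the job is handed in; nothing more can be done
None
```

The job is handed in with the griddle switched off, the level flat on the middle of the plate in line with the foot, and the foot turned until the bubble sat between the lines. The fingertips were pressing the level at about 11 N, and no verdict came back.

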